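Gauge a freshly planed pine board

ROBOT

A 6-joint arm with a two-finger parallel gripper is mounted at the origin on the work surface. World frame = base frame: x ahead of the robot, y to its left, z up, the work surface at z = 0. Lengths are in m, angles in rad, forces in N, time in s.
With the tool pointing down it reaches from about 0.3 to 0.875 m from the base axis. Payload 4.2 kg.
Tool frame: the origin (TCP) lies on the centre line of the jaws, within the pads' length; the fingertips stand 17 mm ahead of it and the grasp point (between the pads) lies 2 mm behind it; z points along the fingers, y is the line along which they close (so a half turn about z gives the same grasp; the last joint's range is limited). The gripper opens to 85 mm and grips with 20 to 120 N. Pads are 22 mm wide; open, the fingers measure 114 mm over their backs; the gripper's body (76 mm by 85 mm) begins 54 mm behind the grasp point. The pads swing forward as they close: fully open they stand 13 mm farther back than shut.
Start: joints at [-1.302, 0.32, 1.565, -0, 1.257, -0.02], TCP at [0.164, -0.551, 0.248] pointing down, gripper open.
Joint ranges: [-3.11, 3.11], [-0.84, 2.01], [0.21, 2.61], [-1.34, 4.49], [0.05, 2.63], [-2.56, 2.56]. Speed limits (rad/s): [2.57, 2.57, 3.14, 3.14, 3.14, 3.14].

INTERFACE

Orientations are given as [roll, pitch, yaw] about the fixed x, y, z axes, in that order (R = Rz(yaw) Ry(pitch) Rx(roll)).
In Python, from cell import status, viewer, workorder, recognise, masks_of, pinpoint gives the robot as it stands.
- The arm moves only by the shell command python3 -m pendant 'ROWS' [FORCE]. ROWS is a JSON object of lists of equal length, an entry for each row: "gripper": the opening, from -1 (shut) to 1 (fully open); "xyz": the shift along the tool's x, y, z in mm, a list of three; "roll": the turn about the tool's z in degrees. A call has 1 to 12 rows; each row is the pose to reach, as a shift and turn from the pose commanded when the call began, along the tool's axes at that moment; what a row does not reach only later rows make up. A row lasts 1/8 s, in which the tool goes at most 62.5 mm and 10.7 degrees, less where a joint would pass 70% of its speed; a pose out of reach is approached as far as the arm can. A call with a gripper value outside its range is refused whole. The fingers move at their own pace and stop on an object; FORCE is the grip in N (left out, the last holds). Time passes only in rows, so rows that repeat a pose let the fingers close. It gives the time, the measured TCP pose, the force, the opening and the grip force at its end, in the units of the state.
- status.get_obs(): the state, without advancing time (a new reading comes with each control period).
- viewer.snapshot(name): name is "scene" or "top"; returns the picture (400x640x3 uint8, red, green, blue); there is no depth.
- viewer.camera_params(name): a dict with "fx", "fy", "cx", "cy" (pixels), "world_to_cam" (4x4, takes a point from world to camera coordinates). Camera axes: x right, y up, looking along -z (the intrinsics and any distortion apply to the point x, -y, -z); pixel columns grow to the right and rows downward; lengths in m; the calibration is good to about 2 mm. A picture is of the moment at which its call begins. camera_params takes no time and is no camera call.
- workorder.close_job(): hands the job in; it is judged then, once.
Trained networks look in the newest picture that a camera, given by its name, has taken for a name from the list of things; names that differ only in an ending like _2 or _b are one class to them, and where a whole thing is asked for, a point or a joint stands for the part that bears it (a point fixed in the world has none). Each returns a list of dicts, best first, with "score" (0 to 1); they miss things now and then, are a little off and sometimes report something else, mostly with a low value. They report only what shows in the picture. A call takes as long as a camera call. They do not tell look-alikes from the thing itself.
- recognise(camera, thing): "bbox" ([centre column, centre row, width, height] in pixels, round what is visible of it).
- masks_of(camera, thing): "mask" (400x640 bool, what is visible of it) and "bbox" ([centre column, centre row, width, height] in pixels, round what is visible of it).
- pinpoint(camera, thing): "uv" ([column, row] in pixels: a listed point, or the origin of a listed thing).
The state is a dict: "time": time; "qpos": joint angles; "dq": joint speeds; "tau": joint torques, N m; "ee_pos": TCP position; "tool_rot": TCP orientation; "wrist_force": force on the tool from outside, world axes, zero at the start; "ft_torque": the same for the moment, N m; "grip_width": finger opening in m; "grip_force": force on a finger pad.
Only numpy, scipy, OpenCV 4.12 (cv2) and the standard library are available. Lean on these libraries where they do the work, as an engineer would, in place of code of your own. Each camera call takes 0.05 s, during which the arm holds its last target. There are 200 camera calls.

TASK

Check the thickness of the pale pine board: slide it along the grey assembly board, without gripping it, until the gauge's whole foot is over it, then push the gauge's knob straight down until the sprung foot bears on the board with its spring about half compressed, and leave it standing like that so I can read it. Fresh pine bruises, so be gentle: neither you nor the gauge may push or press on it with more than 15 newtons, and the foot's spring must never be pressed to its end. Leave the walnut board, the smoothing plane and the cup where they are.

Things in the scene. Friction and masses are not known exactly. Their poses are not given: they have to be found in the camera images.
- plate: flat assembly board lying on the bench, grey laminate face on plywood, 340 (x) x 700 (y) x 18 mm, fixed. Origin: centre of its underside; its working face is 18 mm higher. The gauge and both wooden boards stand on that face.
- gauge: fixed bench thickness gauge, green frame. Origin: on the spindle axis, on the plate's face; its +x points to the column. Column and flange (120 mm wide) stand 90 to 185 mm from the axis on the +x side; the throat is open on the other three sides. Arm and round head (52 mm diameter) are 113 to 169 mm above the plate's face; the black readout, 65 to 130 mm from the axis on the arm, reaches 200 mm.
- spindle (a joint): vertical steel spindle with the knob on top, sliding through the head: metres lowered, 0 (highest) to 0.058 (lowest). A friction brake of 8 N holds it wherever it is left; a push of about 6 N on the knob moves it down, up to 6 N more as the foot's spring gives. While the foot is free its underside is 80 mm minus this value above the plate's face.
- knob_top (a point): centre of the top of the spindle's round black knob, 44 mm diameter (flat on top over 30 mm), 22 mm high; 250 mm above the plate's face at spindle = 0; moves down with the spindle.
- foot (a joint): the sprung foot on the lower end of the spindle: metres it is pushed up into the spindle, 0 (free, a 10 mm red band of its stem shows above it) to 0.010 (spring fully pressed, band gone). Spring: 1 N at 0, rising by 0.5 N per mm to 6 N at 0.010; beyond that it is rigid.
- foot_face (a point): centre of the underside of the foot, a flat steel disc of 30 mm diameter, 8 mm thick, on the spindle axis.
- pine_board: the pale pine board to be gauged, loose, 180 (its x) x 90 (its y) x 32 mm thick, 0.19 to 0.31 kg. Origin: centre of its underside. It lies flat on the plate to the left or right of the gauge, its length pointing roughly at the spindle axis.
- walnut_board: dark brown walnut board, loose, 180 (its x) x 90 (its y) x 22 mm thick, lying flat on the plate on the other side of the gauge; to be left alone. Origin: centre of its underside.
- smoothing_plane: smoothing plane with wooden handles, loose, 245 x 62 mm, 120 mm high, standing on the bench at the right; to be left alone. Origin: centre of its sole.
- cup: turned wooden cup, loose, 84 mm diameter, 95 mm high, on the bench at the left; to be left alone. Origin: centre of its underside.
Mind the look-alikes: they are no part of the job. What is shaped like the pine_board but yellow is not meant.

How it is judged:
By the outcome, as a careful person would: the job done as asked, in the order asked, and still so for the second after the job is handed in, with the robot touching nothing.
It also fails if it takes over 67 s, if anything falls off the work surface, if the arm or the gripper's body presses on something with over 40 N, if the wrist force passes 120 N, or if a joint passes its speed limit or range.

## Working session

There is one attempt and no reset: what is moved stays moved. The work goes in short steps, Python scripts to look and compute and a shell command to move; the robot and the scene stay as the last step left them, time stands still between calls to the robot, and variables do not carry over. Pictures are saved under pics/ and viewed, at most 10 in all, crops included, and the job is handed in when it is done.

```bash
mkdir -p pics; cat > h.py <<'E'
import numpy as np,cv2
from cell import status,viewer,workorder,recognise,masks_of,pinpoint
def cam(n):
    p=viewer.camera_params(n);return p,np.array(p["world_to_cam"])
def ray(n,uv,z):
    p,T=cam(n);R=T[:3,:3];t=T[:3,3]
    d=np.array([(uv[0]-p["cx"])/p["fx"],-(uv[1]-p["cy"])/p["fy"],-1.]);o=-R.T@t;d=R.T@d
    return o+d*(z-o[2])/d[2]
def proj(n,X):
    p,T=cam(n);c=T[:3,:3]@np.array(X)+T[:3,3]
    return np.array([p["cx"]+p["fx"]*c[0]/-c[2],p["cy"]-p["fy"]*c[1]/-c[2]])
E
python3 - <<'E'
from h import *
print(status.get_obs())
for n in("scene","top"):
    im=viewer.snapshot(n);cv2.imwrite(f"pics/{n}0.png",im[:,:,::-1])
    p,T=cam(n);print(n,p)
    for t in("plate","gauge","pine_board","walnut_board","knob_top","foot_face","smoothing_plane","cup"):
        print(t,[(np.round(r["uv"],1).tolist(),round(r["score"],2)) for r in pinpoint(n,t)][:3],[(np.round(r["bbox"]).tolist(),round(r["score"],2)) for r in recognise(n,t)][:3])
E
```

```text
{'time': 0.0, 'qpos': array([-1.30199165e+00,  3.20268562e-01,  1.56567232e+00, -3.52354608e-05,
        1.25741399e+00, -2.00263090e-02]), 'dq': array([-0.00201316,  0.0009798 ,  0.0001435 ,  0.00069738,  0.00015604,
        0.00033836]), 'tau': array([-7.09761553e-04, -4.15528750e+01, -2.34164196e+01,  4.36361211e-05,
        8.07642558e-03, -8.59856527e-06]), 'ee_pos': array([ 0.16363475, -0.55075304,  0.24749825]), 'tool_rot': array([-3.13983011e+00, -1.79498591e-06,  2.88841877e-01]), 'wrist_force': array([ 0.69897341, -0.1961224 ,  0.53644753]), 'ft_torque': array([ 0.015359  ,  0.01764758, -0.02189881]), 'grip_force': 0.0, 'grip_width': 0.08510705051651378}
scene {'fx': 362.1164077994203, 'fy': 362.1164077994203, 'cx': 317.47533215486044, 'cy': 191.50538732302576, 'world_to_cam': array([[-0.65754274,  0.75335565, -0.00963352,  0.27770647],
       [-0.509198  , -0.43494069,  0.74266008,  0.07959073],
       [ 0.55529716,  0.49323611,  0.66959928, -1.78658099],
       [ 0.        ,  0.        ,  0.        ,  1.        ]])}
plate [([302.5, 239.0], 0.63)] [([307.0, 252.0, 179.0, 1
[... 880 characters left out ...]
00881068,  0.09720511, -0.45440099],
       [-0.09727931,  0.00842433,  0.99522147, -1.50458706],
       [ 0.        ,  0.        ,  0.        ,  1.        ]])}
plate [([321.1, 181.7], 0.6)] [([322.0, 183.0, 176.0, 88.0], 0.92)]
gauge [([329.9, 188.0], 0.66)] []
pine_board [([379.4, 198.2], 0.96), ([255.0, 261.7], 0.73)] [([383.0, 198.0, 48.0, 24.0], 0.67), ([258.0, 259.0, 40.0, 47.0], 0.61)]
walnut_board [([281.0, 194.4], 0.75)] [([281.0, 193.0, 48.0, 29.0], 0.66)]
knob_top [([331.5, 180.8], 0.55)] [([334.0, 181.0, 14.0, 12.0], 0.7)]
foot_face [] []
smoothing_plane [([464.2, 174.8], 0.71)] [([468.0, 180.0, 29.0, 60.0], 0.86)]
cup [([198.4, 168.8], 0.97)] [([195.0, 166.0, 29.0, 25.0], 0.76)]
```

View pics/scene0.png

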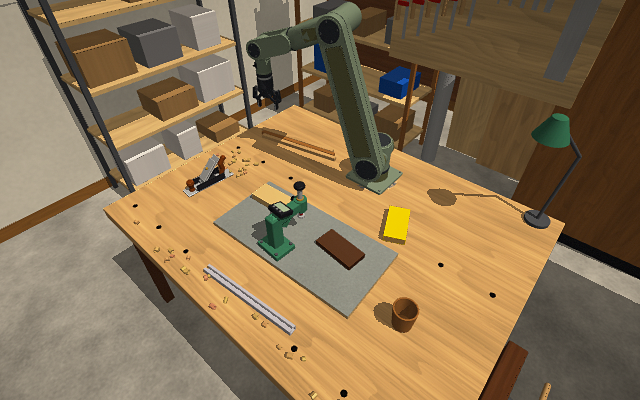

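View pics/top0.png

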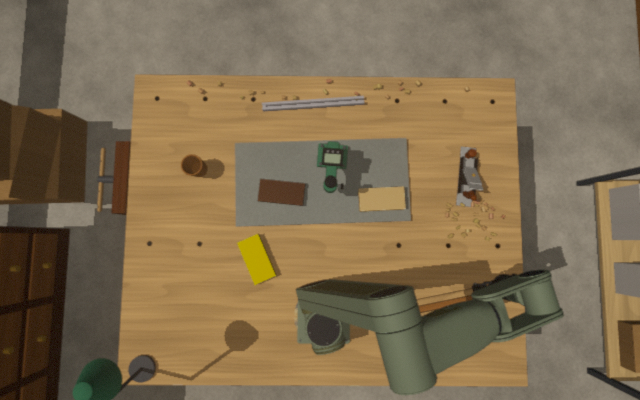

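Candidates for the pine board: pale board on the grey plate, top (382,199) / scene (268,195), and the yellow block on the bench, top (257,259) / scene (397,224). There is also the walnut board at top (282,192). I choose the pale one on the plate, and will check it in a crop.

```bash
python3 - <<'E'
from h import *
im=viewer.snapshot("top")
cv2.imwrite("pics/crop1.png",cv2.resize(im[130:235,225:425,::-1],None,fx=4,fy=4,interpolation=cv2.INTER_CUBIC))
def rect(t,z,near):
    for r in masks_of("top",t):
        c=np.array(r["bbox"][:2])
        if np.hypot(*(c-near))>15: continue
        v,u=np.nonzero(r["mask"])
        P=np.array([ray("top",(a,b),z)[:2] for a,b in zip(u,v)]).astype(np.float32)
        R=cv2.minAreaRect(P);print(t,r["score"],R,np.round(cv2.boxPoints(R),3).tolist());return
rect("pine_board",.05,(382,199));rect("walnut_board",.04,(282,192));rect("plate",.018,(322,182))
print("knob",ray("top",(331.5,180.8),.268),ray("scene",(299.1,181.7),.268))
print("gauge",ray("top",(329.9,188),.018),ray("scene",(302.6,226.8),.018),"foot",ray("scene",(302,214.1),.098))
E
```

```text
pine_board 0.77 ((0.4631219506263733, -0.22934800386428833), (0.0989711806178093, 0.18340957164764404), 3.3555073738098145) [[0.40799999237060547, -0.14100000262260437], [0.4189999997615814, -0.3240000009536743], [0.5180000066757202, -0.3179999887943268], [0.5070000290870667, -0.13500000536441803]]
walnut_board 0.95 ((0.48730695247650146, 0.16550084948539734), (0.18416960537433624, 0.09166384488344193), 84.38262939453125) [[0.43299999833106995, 0.07800000160932541], [0.5239999890327454, 0.0689999982714653], [0.5419999957084656, 0.2529999911785126], [0.45100000500679016, 0.2619999945163727]]Traceback (most recent call last):
  File "<stdin>", line 11, in <module>
  File "<stdin>", line 9, in rect
  File "h.py", line 6, in ray
    p,T=cam(n);R=T[:3,:3];t=T[:3,3]
        ~~~^^^
  File "h.py", line 4, in cam
    p=viewer.camera_params(n);return p,np.array(p["world_to_cam"])
ValueError: time passes only in moves, steps and waits
```

View pics/crop1.png

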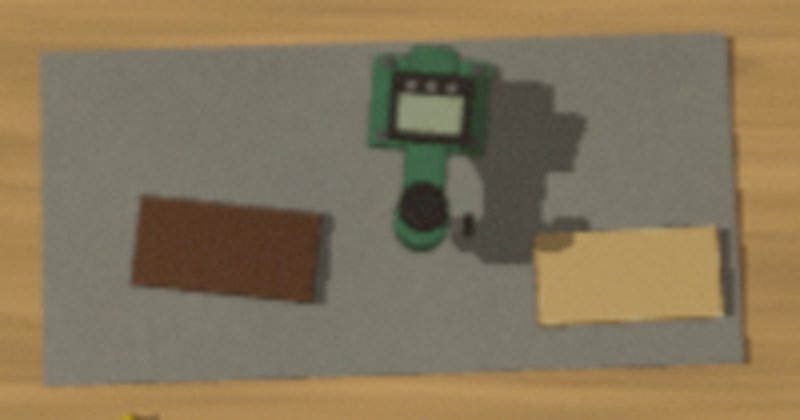

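The crop confirms it: pale pine right of the gauge, corners at about top px (359,188) (404,186) (406,209) (360,211). Knob centre is about (331,182).

```bash
sed -i 's/^def cam/from functools import lru_cache\n@lru_cache\ndef cam/' h.py; python3 - <<'E'
from h import *
C=[(359,188.5),(404.2,186.5),(406,209.2),(360.2,211.2)]
P=np.array([ray("top",c,.05) for c in C]);print(P.round(4).tolist(),P.mean(0))
print([np.linalg.norm(P[i]-P[i-1]).round(4) for i in range(4)])
print("plate",[ray("top",(225+a/4,130+b/4),.018).round(3).tolist() for a,b in((40,53),(728,35),(745,362),(45,384))])
viewer.snapshot("top");viewer.snapshot("scene")
for k in range(3):
  viewer.snapshot("top");viewer.snapshot("scene")
  for n,t,z in(("top","knob_top",.268),("scene","knob_top",.268),("top","gauge",.018),("scene","gauge",.018),("scene","foot_face",.098),("top","pine_board",.018),("scene","pine_board",.018)):
    print(n,t,[(ray(n,r["uv"],z).round(3)[:2].tolist(),round(r["score"],2)) for r in pinpoint(n,t)][:1])
  r=max(recognise("top","knob_top"),key=lambda r:r["score"],default=None)
  if r:print("kbox",r["bbox"],ray("top",r["bbox"][:2],.262).round(4))
E
```

```text
[[0.5015, -0.14, 0.05], [0.5111, -0.319, 0.05], [0.4211, -0.325, 0.05], [0.4117, -0.1447, 0.05]] [ 0.46137491 -0.23219509  0.05      ]
[np.float64(0.09), np.float64(0.1793), np.float64(0.0902), np.float64(0.1806)]
plate [[0.687, 0.362, 0.018], [0.713, -0.34, 0.018], [0.378, -0.353, 0.018], [0.351, 0.347, 0.018]]
top knob_top [([0.492, -0.019], 0.52)]
scene knob_top [([0.496, -0.019], 0.63)]
top gauge [([0.492, -0.024], 0.82)]
scene gauge [([0.489, -0.033], 0.85)]
scene foot_face [([0.498, -0.015], 0.6)]
top pine_board [([0.217, 0.273], 0.78)]
scene pine_board [([0.474, -0.23], 0.76)]
top knob_top [([0.466, -0.021], 0.6)]
scene knob_top [([0.514, -0.015], 0.56)]
top gauge [([0.492, -0.029], 0.58)]
scene gauge [([0.495, -0.027], 0.89)]
scene foot_face [([0.505, -0.007], 0.54)]
top pine_board [([0.469, -0.214], 0.7)]
scene pine_board [([0.243, 0.277], 0.93)]
kbox [333.0, 183.2, 14.4, 12.7] [ 0.4911 -0.0321  0.262 ]
top knob_top [([0.501, -0.023], 0.5)]
scene knob_top [([0.496, -0.013], 0.67)]
top gauge [([0.495, -0.02], 0.75)]
scene gauge [([0.479, -0.024], 0.67)]
scene foot_face [([0.507, -0.015], 0.56)]
top pine_board [([0.21, 0.262], 0.95)]
scene pine_board [([0.477, -0.224], 0.76)]
kbox [333.2, 183.9, 13.8, 12.8] [ 0.4887 -0.0328  0.262 ]
```

```bash
python3 -m pendant '{"gripper":[1,1,1,1,1,1,1,1,1,1,1,1],"xyz":[[40,-30,0],[85,-70,0],[135,-110,0],[180,-147,0],[220,-180,0],[255,-209,0],[280,-230,20],[294,-240,60],[294,-240,100],[294,-240,130],[294,-240,150],[294,-240,150]],"roll":[3,6,9,12,13.5,13.5,13.5,13.5,13.5,13.5,13.5,13.5]}'
python3 - <<'E'
from h import *
for n,z0 in(("top",.268),("scene",.268)):
    im=viewer.snapshot(n).astype(int);p=proj(n,(.495,-.022,.262));a=max(0,int(p[0])-14);b=int(p[1])-14
    m=(im[b:b+29,a:a+29].max(2)<48).astype(np.uint8)
    k,l,s,c=cv2.connectedComponentsWithStats(m)
    for i in range(1,k):
        if s[i,4]>15: 
            u=s[i,:4]+np.array([a,b,0,0]);cc=c[i]+[a,b]+0;print(n,p.round(1),u,s[i,4],cc.round(1),ray(n,cc,z0-.005).round(4))
E
```

```text
time: 5.0
ee_pos: [0.3765, -0.2369, 0.0973]
tool_rot: [-3.14, 0.003, 0.053]
wrist_force: [-0.9, -0.3, 0.7]
grip_width: 0.0857
grip_force: 0.0
top [330. 182.] [325 176  11  12] 84 [330.7 181.1] [ 0.4979 -0.0242  0.263 ]
scene [299.5 183. ] [285 168  13  14] 92 [291.7 173. ] [ 0.4724 -0.0842  0.263 ]
scene [299.5 183. ] [294 182  11   9] 80 [299.  185.8] [ 0.5085 -0.0119  0.263 ]
```

```bash
python3 -m pendant '{"gripper":[1,1,1,1,1,1],"xyz":[[0,0,20],[0,0,40],[0,0,50],[0,0,54],[0,0,54],[0,0,54]],"roll":[0,0,0,0,0,0]}'
python3 - <<'E'
from h import *
im=viewer.snapshot("scene");cv2.imwrite("pics/s1.png",cv2.resize(im[120:270,200:400,::-1],None,fx=4,fy=4,interpolation=cv2.INTER_CUBIC))
E
```

```text
time: 5.85
ee_pos: [0.3777, -0.2377, 0.0449]
tool_rot: [3.141, -0.001, 0.053]
wrist_force: [-0.2, 0.7, 0.0]
grip_width: 0.085
grip_force: 0.0
```

View pics/s1.png

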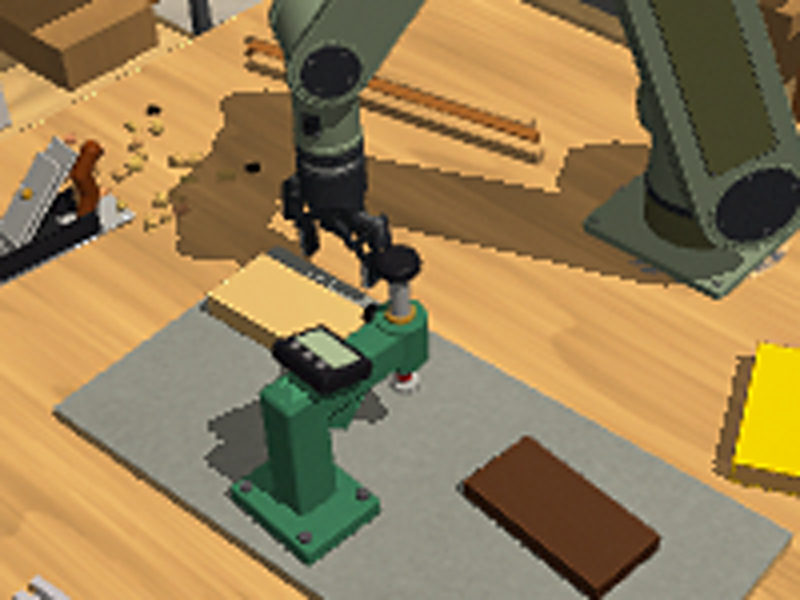

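The gripper stands beside the pine's near long side (crop about (340,240)). The knob is at crop (402,262) and the foot with its red band at (405,380). Now the gentle lateral push.

```bash
python3 -m pendant '{"gripper":[1,1,1,1,1,1,1,1,1,1,1,1],"xyz":[[8,0,0],[14,0,1],[17,0,2],[20,0,2],[23,0,2],[26,0,2],[29,0,2],[32,0,2],[35,0,2],[38,0,2],[41,0,2],[44,0,2]],"roll":[0,0,0,0,0,0,0,0,0,0,0,0]}'
python3 - <<'E'
from h import *
def C():
    viewer.snapshot("top")
    for r in masks_of("top","pine_board"):
        if r["bbox"][1]>235: continue
        q=cv2.minAreaRect(np.argwhere(r["mask"])[:,::-1].astype(np.float32))
        print(r["score"],[ray("top",c,.05).round(3)[:2].tolist() for c in cv2.boxPoints(q)],ray("top",q[0],.05).round(4))
C();print(status.get_obs()["wrist_force"])
E
```

```text
time: 7.4
ee_pos: [0.4215, -0.2351, 0.0422]
tool_rot: [3.142, -0.0, 0.053]
wrist_force: [-2.0, -0.2, 0.3]
grip_width: 0.0854
grip_force: 1.0
0.92 [[0.519, -0.136], [0.521, -0.314], [0.43, -0.313], [0.428, -0.136]] [ 0.4745 -0.2249  0.05  ]
[-0.20312467  0.37997211 -0.0079567 ]
```

```bash
python3 -m pendant '{"gripper":[1,1,1,1,1,1,1,1,1,1,1,1],"xyz":[[3,0,0],[6,0,0],[9,0,0],[12,0,0],[15,0,0],[18,0,0],[21,0,0],[24,0,0],[27,0,0],[29,0,0],[30,0,0],[30,0,0]],"roll":[0,0,0,0,0,0,0,0,0,0,0,0]}'
python3 -m pendant '{"gripper":[1,1,0.6,0.3,0.3,0.3,0.3,0.3],"xyz":[[-8,0,0],[-30,0,0],[-50,0,-20],[-50,0,-60],[-50,20,-80],[-50,70,-80],[-50,130,-80],[-50,160,-80]],"roll":[0,0,0,0,0,0,0,0]}'
python3 - <<'E'
from h import *
im=viewer.snapshot("top");cv2.imwrite("pics/t2.png",cv2.resize(im[130:280,225:425,::-1],None,fx=4,fy=4,interpolation=cv2.INTER_CUBIC))
E
```

```text
time: 9.0
ee_pos: [0.4513, -0.2335, 0.0423]
tool_rot: [3.141, -0.0, 0.053]
wrist_force: [0.1, 0.7, -1.0]
grip_width: 0.0853
grip_force: 0.3
time: 10.0
ee_pos: [0.4096, -0.3989, 0.1226]
tool_rot: [3.14, -0.002, 0.051]
wrist_force: [0.8, 0.1, 0.0]
grip_width: 0.0558
grip_force: 0.0
```

View pics/t2.png

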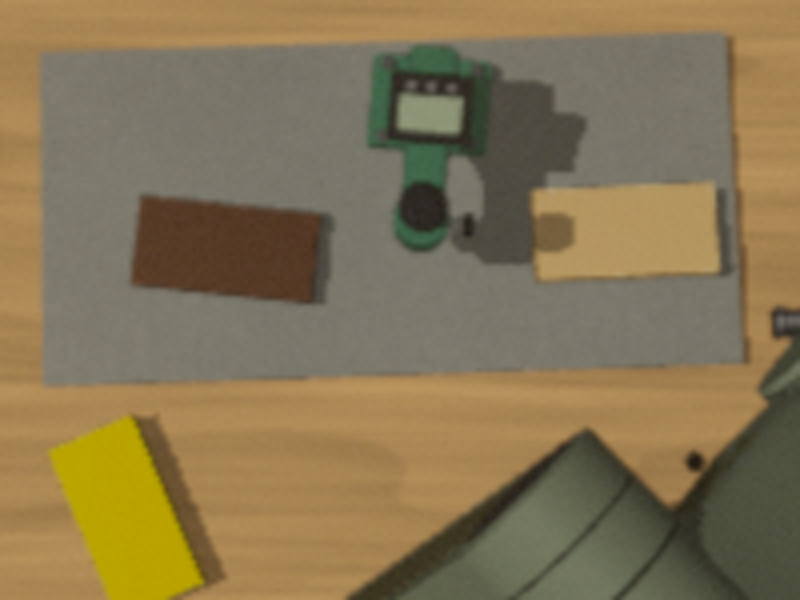

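Pine has moved toward the column side. Corners at crop (532,190) (716,182) (720,272) (536,281), knob (424,207).

```bash
python3 - <<'E'
from h import *
P=np.array([ray("top",(225+a/4,130+b/4),.05)[:2] for a,b in((532,190),(716,182),(720,272),(536,281))])
c=P.mean(0);u=(P[0]-P[1]+P[3]-P[2]);u/=np.linalg.norm(u);n=np.array([u[1],-u[0]])
S=np.array([.497,-.023]);print(c,u,np.degrees(np.arctan2(n[1],n[0])),"along",(S-c)@u,"lat",(S-c)@n)
yaw=np.pi/2+np.arctan2(n[1],n[0]);T=c-u*(.09+.045)
o=status.get_obs();y=o["tool_rot"][2];d=T-o["ee_pos"][:2]
print("T",T,"tool dx,dy",d@[np.cos(y),np.sin(y)],d@[np.sin(y),-np.cos(y)],"roll",np.degrees(y-yaw),o["ee_pos"],o["qpos"])
E
```

```text
[ 0.50521614 -0.22910614] [-0.05556814  0.9984549 ] 3.1854604551749253 along 0.20624424149613377 lat 0.003249489984281668
T [ 0.51271784 -0.36389755] tool dx,dy 0.10437306201553262 -0.032711130436749905 roll -90.28824670524348 [ 0.41013155 -0.40184234  0.12261429] [-0.79439065  0.42207215  1.74872843 -0.00192124  0.96511878  0.72693592]
```

```bash
python3 -m pendant '{"gripper":[0.3,0.3,0.3,0.3,0.3,0.3,0.3,0.3,0.3,0.3,0.3,0.3],"xyz":[[20,-5,0],[50,-15,0],[80,-25,0],[104,-33,0],[104,-33,0],[104,-33,0],[104,-33,10],[104,-33,30],[104,-33,50],[104,-33,65],[104,-33,73],[104,-33,78]],"roll":[-10,-20,-30,-40,-50,-60,-70,-80,-90,-90,-90,-90]}'
python3 -m pendant '{"gripper":[0.3,0.3],"xyz":[[0,0,0],[0,0,0]],"roll":[0,0]}'
```

```text
time: 11.55
ee_pos: [0.5119, -0.3575, 0.0442]
tool_rot: [3.141, 0.0, 1.623]
wrist_force: [0.4, -0.7, -0.3]
grip_width: 0.0557
grip_force: 0.0
time: 11.8
ee_pos: [0.5122, -0.3577, 0.0449]
tool_rot: [3.141, 0.001, 1.624]
wrist_force: [-0.5, -0.4, 0.3]
grip_width: 0.0553
grip_force: 0.0
```

```bash
python3 -m pendant '{"gripper":[0.3,0.3,0.3,0.3,0.3,0.3,0.3,0.3,0.3,0.3,0.3,0.3],"xyz":[[8,0,0],[15,0,1],[18,0,1],[21,0,1],[24,0,1],[27,0,1],[30,0,1],[33,0,1],[37,0,1],[42,0,1],[47,0,1],[52,0,1]],"roll":[0,0,0,0,0,0,0,0,0,0,0,0]}'
python3 -m pendant '{"gripper":[0.3,0.3,0.3,0.3,0.3,0.3,0.3,0.3,0.3,0.3,0.3,0.3],"xyz":[[5,0,0],[10,0,0],[15,0,0],[20,0,0],[25,0,0],[30,0,0],[35,0,0],[40,0,0],[45,0,0],[50,0,0],[55,0,0],[60,0,0]],"roll":[0,0,0,0,0,0,0,0,0,0,0,0]}'
python3 - <<'E'
from h import *
im=viewer.snapshot("top");cv2.imwrite("pics/t3.png",cv2.resize(im[130:280,225:425,::-1],None,fx=4,fy=4,interpolation=cv2.INTER_CUBIC))
E
```

```text
time: 13.3
ee_pos: [0.509, -0.3051, 0.0433]
tool_rot: [3.142, 0.0, 1.624]
wrist_force: [0.2, -1.7, -0.4]
grip_width: 0.0555
grip_force: 0.6
time: 14.8
ee_pos: [0.5058, -0.2453, 0.0433]
tool_rot: [3.142, 0.0, 1.624]
wrist_force: [0.5, -1.5, -0.6]
grip_width: 0.0557
grip_force: 0.6
```

View pics/t3.png

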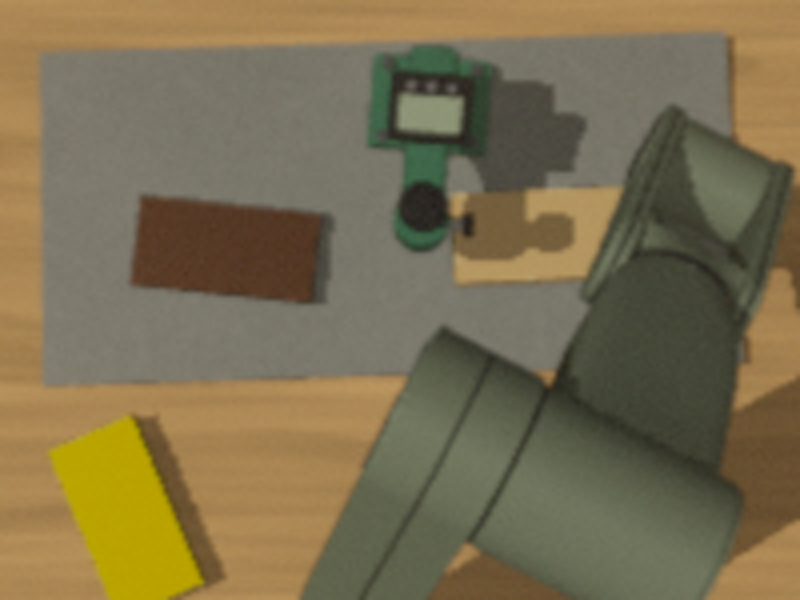

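The near end of the pine is now at crop x≈452, about 40 mm short of the axis. It is still straight and in line with the knob. Continuing about 80 mm.

```bash
python3 -m pendant '{"gripper":[0.3,0.3,0.3,0.3,0.3,0.3,0.3,0.3,0.3,0.3,0.3,0.3],"xyz":[[5,0,0],[10,0,0],[15,0,0],[20,0,0],[25,0,0],[30,0,0],[35,0,0],[40,0,0],[45,0,0],[50,0,0],[55,0,0],[60,0,0]],"roll":[0,0,0,0,0,0,0,0,0,0,0,0]}'
python3 -m pendant '{"gripper":[0.3,0.3,0.3,0.3,0.3,0.3],"xyz":[[5,0,0],[10,0,0],[15,0,0],[19,0,0],[21,0,0],[21,0,0]],"roll":[0,0,0,0,0,0]}'
python3 -m pendant '{"gripper":[0.3,0.3,-1,-1,-1,-1,-1,-1,-1],"xyz":[[-6,0,0],[-25,0,0],[-50,0,-20],[-60,0,-70],[-60,0,-120],[-60,0,-180],[-60,0,-240],[-60,0,-267],[-60,0,-267]],"roll":[0,0,0,0,0,0,0,0,0]}'
python3 - <<'E'
from h import *
im=viewer.snapshot("top");cv2.imwrite("pics/t4.png",cv2.resize(im[130:280,225:425,::-1],None,fx=4,fy=4,interpolation=cv2.INTER_CUBIC))
print(status.get_obs())
E
```

```text
time: 16.35
ee_pos: [0.5027, -0.1854, 0.0434]
tool_rot: [3.141, 0.0, 1.624]
wrist_force: [0.5, -1.6, 0.4]
grip_width: 0.0552
grip_force: 1.1
time: 17.1
ee_pos: [0.5014, -0.1643, 0.0432]
tool_rot: [-3.141, -0.001, 1.624]
wrist_force: [0.4, -0.6, 0.1]
grip_width: 0.0553
grip_force: 0.3
time: 18.23
ee_pos: [0.5054, -0.2261, 0.3127]
tool_rot: [3.137, 0.003, 1.623]
wrist_force: [0.4, 0.1, -1.4]
grip_width: 0.0001
grip_force: 0.0
{'time': 18.275, 'qpos': array([-4.41074289e-01,  2.51211002e-01,  1.50528142e+00, -9.72657909e-05,
        1.38416639e+00, -4.93303402e-01]), 'dq': array([ 0.00543449,  0.02565226,  0.05022502,  0.00143407, -0.00466852,
        0.00370415]), 'tau': array([ 1.93838374e-02, -4.06844044e+01, -2.58111781e+01,  1.92242682e-03,
       -2.41996480e-03, -4.53494489e-03]), 'ee_pos': array([ 0.50458046, -0.22552393,  0.31046701]), 'tool_rot': array([3.14081542e+00, 5.26406006e-04, 1.62304324e+00]), 'wrist_force': array([ 0.52371702,  0.35519197, -0.50998014]), 'ft_torque': array([-0.06312588,  0.02651194,  0.01853393]), 'grip_force': 0.0, 'grip_width': -0.0003589365000613435}
```

View pics/t4.png

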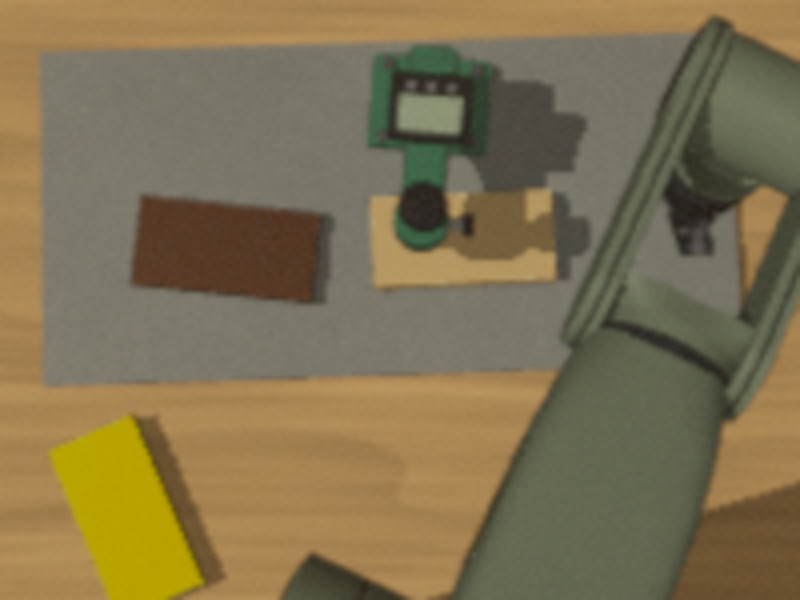

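```bash
python3 - <<'E'
from h import *
P=np.array([ray("top",(225+a/4,130+b/4),.05)[:2] for a,b in((371,197),(552,188),(556,278),(376,288))])
c=P.mean(0);u=(P[0]-P[1]+P[3]-P[2]);u/=np.linalg.norm(u);n=np.array([u[1],-u[0]])
K=ray("top",(331,181.75),.268)[:2];print("K",K)
for S in (K,np.array([.497,-.023])):print(c,u,"along",(S-c)@u,"lat",(S-c)@n)
o=status.get_obs();y=o["tool_rot"][2];S=(K+[.497,-.023])/2;d=S-o["ee_pos"][:2]
print(S,d@[np.cos(y),np.sin(y)],d@[np.sin(y),-np.cos(y)])
E
```

```text
K [ 0.49506398 -0.02521118]
[ 0.49727755 -0.06871301] [-0.06202998  0.99807429] along 0.04355537342080233 lat 0.0004891077150319736
[ 0.49727755 -0.06871301] [-0.06202998  0.99807429] along 0.045642200773702776 lat 0.0025585577325206244
[ 0.49603199 -0.02410559] 0.20158992129588657 0.001981899121996294
```

```bash
python3 -m pendant '{"gripper":[-1,-1,-1,-1,-1,-1,-1,-1,-1],"xyz":[[0,0,-30],[30,0,-30],[80,1,-30],[130,2,-30],[170,2,-30],[195,2,-30],[202,2,-30],[202,2,-20],[202,2,-10]],"roll":[0,0,0,0,0,0,0,0,0]}'
python3 - <<'E'
from h import *
im=viewer.snapshot("scene");cv2.imwrite("pics/s5.png",cv2.resize(im[120:240,240:380,::-1],None,fx=5,fy=5,interpolation=cv2.INTER_CUBIC))
o=status.get_obs();print(o["ee_pos"],o["tool_rot"],o["wrist_force"])
E
```

```text
time: 19.4
ee_pos: [0.4958, -0.0238, 0.3188]
tool_rot: [-3.14, 0.0, 1.623]
wrist_force: [0.1, 0.5, 0.3]
grip_width: 0.0001
grip_force: 0.0
[ 0.49510764 -0.02372898  0.31745789] [-3.13720187e+00 -1.08196027e-04  1.62257367e+00] [-0.77944799  0.43109558 -0.42402368]
```

View pics/s5.png

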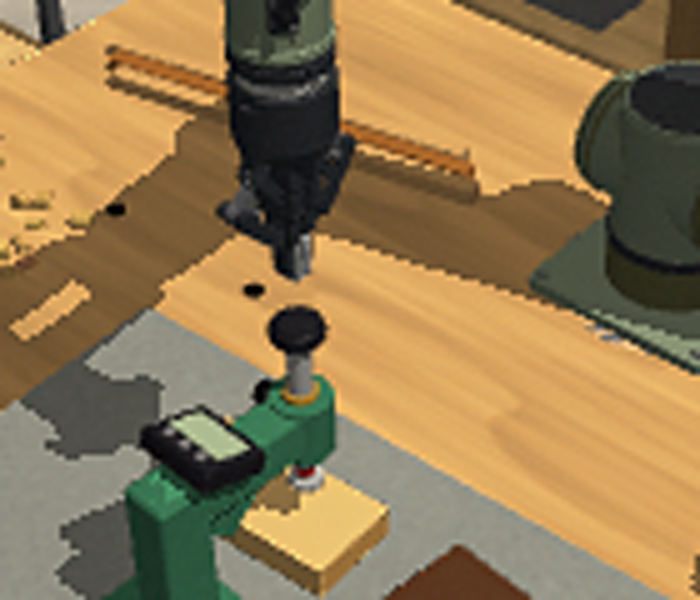

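The closed fingertips hang centred over the knob (tip (292,272), knob (297,325)), and the pine lies under the foot (305,480). Descending slowly.

```bash
python3 -m pendant '{"gripper":[-1,-1,-1,-1,-1,-1],"xyz":[[0,0,6],[0,0,11],[0,0,15],[0,0,18],[0,0,20],[0,0,20]],"roll":[0,0,0,0,0,0]}'
for i in 1; do python3 -m pendant '{"gripper":[-1,-1,-1,-1],"xyz":[[0,0,2],[0,0,4],[0,0,6],[0,0,6]],"roll":[0,0,0,0]}'; done
python3 -m pendant '{"gripper":[-1,-1,-1,-1],"xyz":[[0,0,2],[0,0,4],[0,0,6],[0,0,6]],"roll":[0,0,0,0]}'
```

```text
time: 20.2
ee_pos: [0.496, -0.0228, 0.3003]
tool_rot: [-3.142, 0.0, 1.624]
wrist_force: [0.4, 0.6, 0.8]
grip_width: -0.0001
grip_force: 0.0
time: 20.7
ee_pos: [0.4959, -0.0228, 0.2941]
tool_rot: [-3.141, 0.0, 1.624]
wrist_force: [0.8, 0.4, 0.4]
grip_width: -0.0001
grip_force: 0.0
time: 21.2
ee_pos: [0.4959, -0.0228, 0.2881]
tool_rot: [-3.141, 0.0, 1.624]
wrist_force: [-0.3, -0.0, 0.9]
grip_width: 0.0001
grip_force: 0.0
```

```bash
python3 -m pendant '{"gripper":[-1,-1,-1],"xyz":[[0,0,1],[0,0,2],[0,0,2]],"roll":[0,0,0]}'
python3 -m pendant '{"gripper":[-1,-1,-1],"xyz":[[0,0,1],[0,0,2],[0,0,2]],"roll":[0,0,0]}'
python3 -m pendant '{"gripper":[-1,-1,-1],"xyz":[[0,0,1],[0,0,2],[0,0,2]],"roll":[0,0,0]}'
```

```text
time: 21.58
ee_pos: [0.496, -0.0228, 0.2862]
tool_rot: [-3.141, 0.0, 1.624]
wrist_force: [-0.0, -0.8, -0.4]
grip_width: -0.0002
grip_force: 0.0
time: 21.95
ee_pos: [0.4959, -0.0228, 0.2842]
tool_rot: [-3.141, 0.0, 1.624]
wrist_force: [0.6, -0.2, -0.0]
grip_width: 0.0
grip_force: 0.0
time: 22.32
ee_pos: [0.4959, -0.0228, 0.2822]
tool_rot: [-3.141, 0.0, 1.624]
wrist_force: [0.5, 0.7, 0.1]
grip_width: -0.0002
grip_force: 0.0
```

```bash
python3 -m pendant '{"gripper":[-1,-1,-1,-1],"xyz":[[0,0,1],[0,0,2],[0,0,3],[0,0,3]],"roll":[0,0,0,0]}'
python3 -m pendant '{"gripper":[-1,-1,-1,-1],"xyz":[[0,0,1],[0,0,2],[0,0,3],[0,0,3]],"roll":[0,0,0,0]}'
python3 -m pendant '{"gripper":[-1,-1,-1,-1],"xyz":[[0,0,1],[0,0,2],[0,0,3],[0,0,3]],"roll":[0,0,0,0]}'
```

```text
time: 22.82
ee_pos: [0.4959, -0.0228, 0.2792]
tool_rot: [-3.141, 0.0, 1.624]
wrist_force: [-0.2, 0.1, -0.4]
grip_width: -0.0001
grip_force: 0.0
time: 23.32
ee_pos: [0.4961, -0.0228, 0.2771]
tool_rot: [3.141, 0.0, 1.624]
wrist_force: [-2.0, -0.3, 5.5]
grip_width: 0.0003
grip_force: 2.7
time: 23.82
ee_pos: [0.4961, -0.0228, 0.274]
tool_rot: [3.141, 0.0, 1.624]
wrist_force: [-0.6, 0.0, 5.8]
grip_width: 0.0001
grip_force: 2.6
```

```bash
python3 -m pendant '{"gripper":[-1,-1,-1,-1,-1,-1,-1,-1,-1,-1,-1,-1],"xyz":[[0,0,3],[0,0,6],[0,0,9],[0,0,12],[0,0,15],[0,0,18],[0,0,21],[0,0,24],[0,0,27],[0,0,29],[0,0,30],[0,0,30]],"roll":[0,0,0,0,0,0,0,0,0,0,0,0]}'
cat > f.py <<'E'
from h import *
a=[]
for i in range(8):
    viewer.snapshot("scene");o=status.get_obs();a.append([o["ee_pos"][2]*1000,o["wrist_force"][2]])
print(np.mean(a,0),np.std(a,0))
E
python3 f.py
```

```text
time: 25.32
ee_pos: [0.4961, -0.0228, 0.2437]
tool_rot: [3.141, 0.0, 1.624]
wrist_force: [-0.2, 0.7, 5.3]
grip_width: 0.0007
grip_force: 2.5
[243.72102459   5.40383851] [0.00958247 0.40063472]
```

```bash
python3 -m pendant '{"gripper":[-1,-1,-1,-1],"xyz":[[0,0,1],[0,0,2],[0,0,3],[0,0,3]],"roll":[0,0,0,0]}'; python3 f.py
python3 -m pendant '{"gripper":[-1,-1,-1,-1],"xyz":[[0,0,1],[0,0,2],[0,0,3],[0,0,3]],"roll":[0,0,0,0]}'; python3 f.py
```

```text
time: 26.22
ee_pos: [0.4961, -0.0228, 0.2406]
tool_rot: [3.141, 0.0, 1.624]
wrist_force: [-1.0, -0.1, 4.9]
grip_width: -0.0001
grip_force: 2.5
[240.61627331   5.08799912] [0.01920626 0.59727089]
time: 27.12
ee_pos: [0.4961, -0.0228, 0.2375]
tool_rot: [3.141, 0.0, 1.624]
wrist_force: [-1.6, -0.0, 5.2]
grip_width: -0.0001
grip_force: 2.5
[237.5292443    5.54879384] [0.01268503 0.70576695]
```

```bash
python3 -m pendant '{"gripper":[-1,-1,-1],"xyz":[[0,0,1],[0,0,2],[0,0,2]],"roll":[0,0,0]}'; python3 f.py
python3 -m pendant '{"gripper":[-1,-1,-1],"xyz":[[0,0,1],[0,0,2],[0,0,2]],"roll":[0,0,0]}'; python3 f.py
```

```text
time: 27.9
ee_pos: [0.4961, -0.0228, 0.2357]
tool_rot: [3.141, 0.0, 1.624]
wrist_force: [-1.8, 0.5, 6.1]
grip_width: 0.0001
grip_force: 3.2
[235.75579429   6.52975715] [0.01392337 0.53130606]
time: 28.68
ee_pos: [0.4961, -0.0228, 0.2339]
tool_rot: [3.141, 0.0, 1.624]
wrist_force: [-2.5, 0.8, 7.3]
grip_width: -0.0002
grip_force: 3.7
[233.94308859   7.28705431] [0.00958961 0.62322935]
```

```bash
python3 -m pendant '{"gripper":[-1,-1,-1,-1],"xyz":[[0,0,1],[0,0,2],[0,0,3],[0,0,3]],"roll":[0,0,0,0]}'; python3 f.py; python3 f.py
python3 - <<'E'
from h import *
im=viewer.snapshot("scene");cv2.imwrite("pics/s6.png",cv2.resize(im[190:230,280:330,::-1],None,fx=12,fy=12,interpolation=cv2.INTER_CUBIC))
E
```

```text
time: 29.58
ee_pos: [0.4961, -0.0228, 0.2312]
tool_rot: [3.141, 0.0, 1.624]
wrist_force: [-2.2, 0.1, 8.7]
grip_width: 0.0002
grip_force: 4.4
[231.18462434   9.18344675] [0.01109604 0.49394037]
[231.18408434   8.65658738] [0.00797739 0.2631193 ]
```

View pics/s6.png

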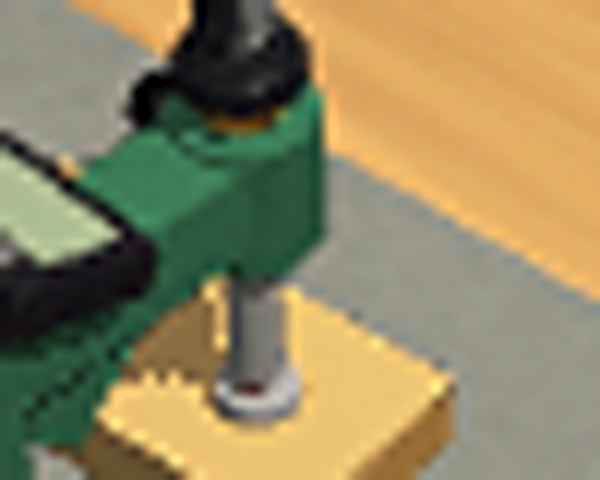

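The foot sits on the pine well inside its edges with part of the red band still showing at (250,385). Force is 3.5 N above the free push, which is about 5 mm. Retreating straight up.

```bash
python3 -m pendant '{"gripper":[-1,-1,-1,-1,-1,-1,-1,-1,-1],"xyz":[[0,0,-2],[0,0,-6],[0,0,-15],[0,0,-30],[0,0,-60],[0,0,-90],[0,0,-110],[0,0,-110],[0,0,-110]],"roll":[0,0,0,0,0,0,0,0,0]}'
python3 - <<'E'
from h import *
im=viewer.snapshot("scene");cv2.imwrite("pics/s7.png",cv2.resize(im[170:270,240:365,::-1],None,fx=6,fy=6,interpolation=cv2.INTER_CUBIC))
E
```

```text
time: 31.55
ee_pos: [0.4956, -0.0228, 0.3398]
tool_rot: [-3.141, -0.0, 1.624]
wrist_force: [0.6, -0.6, 0.0]
grip_width: -0.0002
grip_force: 0.0
```

View pics/s7.png

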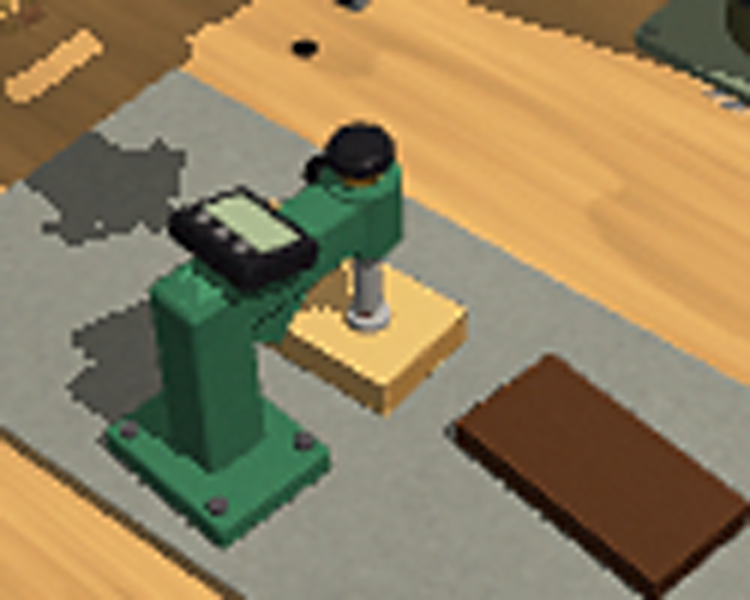

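The foot stands on the pine at (368,318), the knob stays down at (360,150), the walnut is untouched and the arm is clear. Handing in.

```bash
python3 -c "
from h import *
print(workorder.close_job())"
```

```text
the job is handed in; nothing more can be done
None
```

The pine board is under the gauge with the whole foot on it, the spring pressed about 5 mm (half, judged from the push force), and the job is handed in at about 32 s; the highest push forces I read were about 2 N on the board's edges and 9 N on the knob, and I didn't touch the walnut board, plane or cup.

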